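Find and flag the loose gland nut

TASK

One of the two white gland nuts with yellow pointers, on the two grey housings, has worked loose. Give them a trial twist of about 30 degrees anticlockwise, one after the other, until you find it: a sound nut resists and springs back when let go, the loose one stays turned, and you leave it so. Then stand the orange marker post upright on the middle of the black-ringed white spot of the unit with the loose nut.

Things in the scene. Friction and masses are not known exactly. Their poses are not given: they have to be found in the camera images.
- marker_post: orange plastic marker post with a white band, 70 mm tall, about 90 g, loose on the worktop; round foot 44 mm across and 8 mm thick, tapering by 16 mm height to an upright round stem 18 mm across; origin at the centre of the underside, z up along the stem; grip the stem about 45 to 50 mm above the underside
- spot_a (a point): centre of the first unit's white round spot (52 mm across), on its bolted-down base plate 190 x 84 mm, 6 mm thick, at 6 mm above the worktop. Axes: z up, x along the plate to the grey housing (86 x 78 mm, top at 32 mm). The upright axis of this unit's nut is 98 mm from here along +x
- spot_b (a point): centre of the second unit's white round spot (52 mm across), on its bolted-down base plate 190 x 84 mm, 6 mm thick, at 6 mm above the worktop. Axes: z up, x along the plate to the grey housing (86 x 78 mm, top at 32 mm). The upright axis of this unit's nut is 98 mm from here along +x
- nut_a (a joint): angle (rad) of the white gland nut of spot_a's unit; 0 at start, grows anticlockwise from above. Nut 24 mm across, from 58 to 70 mm above the worktop; black plug in it to 74 mm, sleeve 17 mm across below. Its yellow pointer (39 mm long, top at 36 mm) points along +x of the spot at 0. Sound nut: 0.9 N m per rad, springs back; loose nut: 0.04 N m, stays turned
- nut_b (a joint): angle (rad) of the white gland nut of spot_b's unit; 0 at start, grows anticlockwise from above. Nut 24 mm across, from 58 to 70 mm above the worktop; black plug in it to 74 mm, sleeve 17 mm across below. Its yellow pointer (39 mm long, top at 36 mm) points along +x of the spot at 0. Sound nut: 0.9 N m per rad, springs back; loose nut: 0.04 N m, stays turned
Things that resemble listed ones, but are neither listed nor needed, are in the scene too. Several things look just like the marker_post: the one meant starts farthest from the robot's base.

How it is judged:
By the outcome, as a careful person would: the job done as asked, in the order asked, and still so for the second after the job is handed in, with the robot touching nothing.
It also fails if it takes over 54 s, if anything falls off the work surface, if the arm or the gripper's body presses on something with over 40 N, if the wrist force passes 120 N, or if a joint passes its speed limit or range.

ROBOT

A 6-joint arm with a two-finger parallel gripper is mounted at the origin on a cart in front of the work surface, level with it; the furniture and walls round the work are solid. World frame = base frame: x ahead of the robot, y to its left, z up, the work surface at z = 0. Lengths are in mm, angles in rad, forces in N, time in s.
With the tool pointing down it reaches from about 275 to 875 mm from the base axis. Payload 12.5 kg.
Tool frame: the origin (TCP) lies between the finger pads; the fingertips stand 17 mm ahead of it and the grasp point (between the pads) lies 2 mm behind it; z points along the fingers, y is the direction in which the jaws open and shut (so a half turn about z gives the same grasp; the last joint's range is limited). The gripper opens to 85 mm and grips with 20 to 120 N. Pads are 22 mm wide; open, the fingers measure 114 mm over their backs; the gripper's body (76 mm by 85 mm) begins 54 mm behind the grasp point. The pads swing forward as they close: fully open they stand 13 mm farther back than shut.
Start: joints at [1.24, 0.351, 1.652, -0, 1.139, -0.085], TCP at [133.801, 533.462, 248.29] pointing down, gripper open.
Joint ranges: [-2.75, 2.75], [-0.79, 2.1], [0.01, 2.65], [-1.57, 4.71], [0.07, 3.14], [-2.87, 2.87]. Speed limits (rad/s): [2.22, 2.22, 2.79, 3.14, 3.14, 3.14].

INTERFACE

Orientations are given as a rotation vector (axis times angle).
In Python, from bench import robot gives the robot as it stands. Calls block until the motion is done:
- robot.move_to(position, orientation): joint-space move of the TCP to a pose.
- robot.move_l(position, rotation=None, speed=150): straight line of the TCP; rotation=None keeps the orientation; speed is the mean speed in mm/s.
- robot.goto_joints(angles): joint-space move.
- robot.gripper_to(opening, squeeze=None): finger opening in mm; squeeze is the grip in N (None keeps the last); returns when the fingers have stopped.
- robot.sleep(seconds).
- robot.ik(position, orientation): joint angles nearest the present ones, or None.
- robot.read_state(): the state.
- robot.get_image(name): name is "scene" or "top"; returns a dict with "frame" (400x640x3 uint8, blue, green, red), "range_z" (400x640 float32, mm along the optical axis (not along the pixel's ray), 0 where there is no reading), "vfov" (degrees; the focal length in pixels is half the picture's height over the tangent of half this angle, whatever the lens; pixels are square), "cx", "cy" (the principal point, pixels), "pose" (4x4, takes a point from camera to world coordinates). Camera axes: x right, y down, z forward; pixel columns grow to the right and rows downward; lengths in mm; the calibration is good to about 2 mm. A picture is of the moment at which its call begins.
A pose or a line that the arm cannot do raises robot.Unreachable and nothing moves.
- robot.hand_in(): hands the job in, once; it reports no verdict.
Trained networks look in the newest picture that a camera, given by its name, has taken for a name from the list of things; names that differ only in an ending like _2 or _b are one class to them, and where a whole thing is asked for, a point or a joint stands for the part that bears it (a point fixed in the world has none). Each returns a list of dicts, best first, with "p" (0 to 1); they miss things now and then, are a little off and sometimes report something else, mostly with a low value. They report only what shows in the picture. A call takes as long as a camera call. They do not tell look-alikes from the thing itself.
- robot.find_in(camera, target): "box" ([left, top, width, height] in pixels, round what is visible of it).
The state is a dict: "clock": time; "joints": joint angles; "qd": joint speeds; "joint_torque": joint torques, N m; "tool_pos": TCP position; "eef_rot": TCP orientation; "force": force on the tool from outside, world axes, zero at the start; "wrist_torque": the same for the moment, N m; "gripper_width": finger opening in mm.
Only numpy, scipy, OpenCV 4.12 (cv2) and the standard library are available. Lean on these libraries where they do the work, as an engineer would, in place of code of your own. Each camera call takes 0.05 s, during which the arm holds its last target.

## Working session

There is one attempt and no reset: what is moved stays moved. The work goes in short steps, each a Python script; the robot and the scene stay as the last script left them, time stands still between calls to the robot, and variables do not carry over. Pictures are saved under pics/ and viewed, and the job is handed in when it is done.

```bash
ls; mkdir -p pics; cat > h.py <<'E'
import numpy as np, cv2
from bench import robot
def K(im):
    f=200/np.tan(np.radians(im['vfov'])/2); return f,im['cx'],im['cy']
def cloud(im):
    f,cx,cy=K(im); z=im['range_z']; v,u=np.mgrid[0:z.shape[0],0:z.shape[1]]
    P=np.stack([(u-cx)/f*z,(v-cy)/f*z,z],-1)
    W=P@im['pose'][:3,:3].T+im['pose'][:3,3]; W[z==0]=np.nan; return W
def proj(im,p):
    T=np.linalg.inv(im['pose']); q=T[:3,:3]@np.asarray(p,float)+T[:3,3]; f,cx,cy=K(im)
    return f*q[0]/q[2]+cx, f*q[1]/q[2]+cy
def ray(im,u,v,z):
    f,cx,cy=K(im); R=np.array(im['pose'])[:3,:3]; o=np.array(im['pose'])[:3,3]
    d=R@np.array([(u-cx)/f,(v-cy)/f,1]); return o+d*(z-o[2])/d[2]
E
python3 - <<'E'
from h import *
import pickle
for n in ['scene','top']:
    im=robot.get_image(n); im['pose']=np.array(im['pose']); pickle.dump(im,open(n+'0.pkl','wb'))
    cv2.imwrite(f'pics/{n}0.png',im['frame'])
    print(n,im['vfov'],im['cx'],im['cy'],im['pose'].round(3).tolist())
    for t in ['marker_post','spot_a','nut_a']:
        for d in robot.find_in(n,t): print(t,d)
print(robot.read_state())
E
```

```text
pics
scene 54.63970852167544 317.3273952558942 202.43632392297292 [[0.542, -0.656, 0.525, 20.882], [-0.84, -0.426, 0.335, -289.015], [0.004, -0.623, -0.783, 745.912], [0.0, 0.0, 0.0, 1.0]]
marker_post {'box': [280.4, 218.6, 18.7, 30.4], 'p': 0.84}
marker_post {'box': [308.3, 190.7, 19.7, 31.3], 'p': 0.63}
spot_a {'box': [226.0, 142.8, 69.7, 64.0], 'p': 0.84}
spot_a {'box': [374.7, 202.4, 74.7, 74.8], 'p': 0.77}
nut_a {'box': [266.9, 145.5, 12.4, 14.3], 'p': 0.59}
nut_a {'box': [420.5, 203.0, 15.3, 19.1], 'p': 0.46}
top 52.152362337079694 314.56238518432065 206.6488644299185 [[0.001, -0.97, 0.244, 286.505], [-1.0, -0.001, 0.001, 19.496], [-0.0, -0.244, -0.97, 949.648], [0.0, 0.0, 0.0, 1.0]]
marker_post {'box': [307.0, 257.1, 14.5, 16.5], 'p': 0.54}
marker_post {'box': [311.2, 211.5, 15.2, 15.7], 'p': 0.52}
spot_a {'box': [390.7, 152.8, 42.8, 85.1], 'p': 0.79}
nut_a {'box': [408.3, 156.4, 13.8, 24.0], 'p': 0.59}
nut_a {'box': [230.0, 171.9, 12.5, 18.8], 'p': 0.51}
{'clock': 0.4, 'joints': array([ 1.24040469e+00,  3.50783446e-01,  1.65184348e+00,  1.06157764e-05,
        1.13906630e+00, -8.45795717e-02]), 'qd': array([-7.35410999e-05, -2.63372026e-03, -1.08611115e-03,  6.88590363e-04,
       -3.51174896e-04, -7.17258573e-04]), 'joint_torque': array([-9.71336849e-04, -5.05602658e+01, -2.91366649e+01, -6.22561561e-05,
        1.67454524e-03,  2.04094584e-05]), 'tool_pos': array([133.79252782, 533.45126932, 248.22728133]), 'eef_rot': array([-3.85152535e-01, -3.11786344e+00,  1.51460356e-04]), 'force': array([-0.15440541, -0.44020096, -0.00795121]), 'wrist_torque': array([ 0.0226945 , -0.0105538 , -0.04975769]), 'gripper_width': 85.4727297413215}
```

View pics/scene0.png

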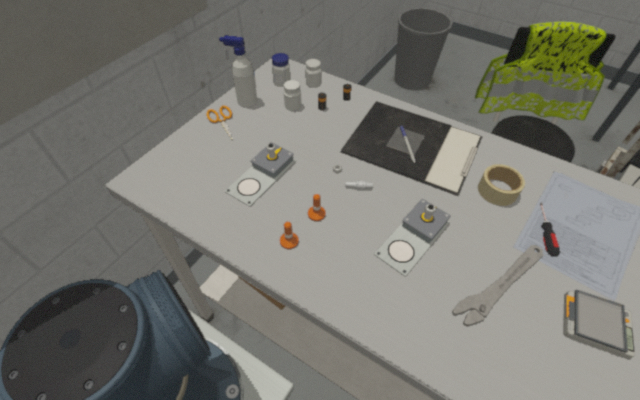

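View pics/top0.png

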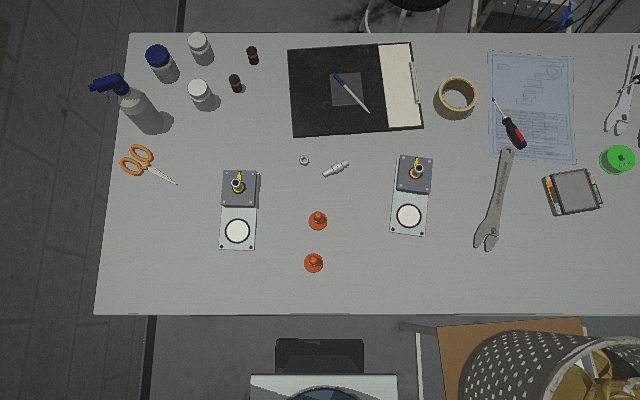

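```bash
python3 - <<'E'
from h import *
import pickle
a=pickle.load(open('top0.pkl','rb')); c=cv2.resize(a['frame'][130:310,200:450],None,fx=3.2,fy=3.2,interpolation=cv2.INTER_CUBIC); cv2.imwrite('pics/top0z.png',c)
a=pickle.load(open('scene0.pkl','rb')); c=cv2.resize(a['frame'][120:300,210:460],None,fx=3.2,fy=3.2,interpolation=cv2.INTER_CUBIC); cv2.imwrite('pics/scene0z.png',c)
E
```

```text
(no output)
```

View pics/top0z.png

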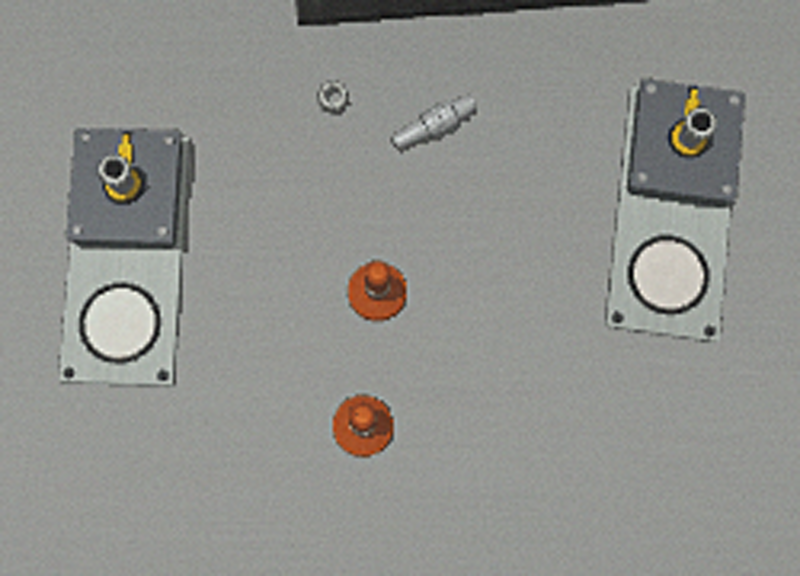

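View pics/scene0z.png

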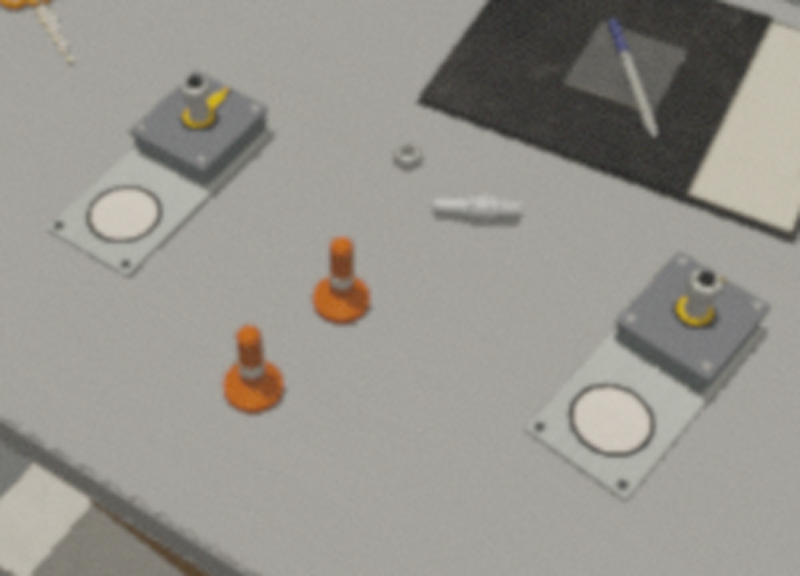

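Two post candidates in the top view: (318,220) and (313,262). I'll compute their distances from the base, along with the spots and nuts.

```bash
python3 - <<'E'
from h import *
import pickle
boxes={'top':dict(L=(220,213,36,36),R=(392,200,34,34)),'scene':dict(L=(232,174,34,27),R=(384,237,36,30))}
posts={'top':[(300,205,36,32),(296,247,36,32)],'scene':[(302,188,30,36),(274,216,30,36)]}
S={}
for n in ['top','scene']:
    im=pickle.load(open(n+'0.pkl','rb')); W=cloud(im); g=im['frame'].astype(int)
    for k,(x,y,w,h) in boxes[n].items():
        sub=g[y:y+h,x:x+w]; m=(sub.min(-1)>195).astype(np.uint8)
        # biggest component
        nn,lab,st,c=cv2.connectedComponentsWithStats(m); i=1+st[1:,4].argmax()
        cen=c[i]+[x,y]; p=ray(im,*cen,6); S[n,k]=p
        print(n,k,'spot px',cen.round(1),'area',st[i,4],'bbox',st[i,:4],p.round(1),'depthpt',W[int(cen[1]),int(cen[0])].round(1))
    for (x,y,w,h) in posts[n]:
        sub=g[y:y+h,x:x+w]; m=(sub[...,2]-sub[...,0]>60); P=W[y:y+h,x:x+w][m]
        P=P[~np.isnan(P[:,0])]
        hi=P[P[:,2]>45]; lo=P[P[:,2]<14]
        print(n,'post n',len(P),'zmax',P[:,2].max().round(1),'stem',hi.mean(0).round(1),'foot mid',((lo.max(0)+lo.min(0))/2).round(1),'ext',(lo.max(0)-lo.min(0)).round(1),'dist',np.hypot(*hi.mean(0)[:2]).round(0))
    # nut tops
    for k,p in list(S.items()):
        if k[0]!=n: continue
        p=p.copy()
        V=W.reshape(-1,3); d=np.hypot(V[:,0]-p[0]-98,V[:,1]-p[1])<35
        q=V[d&(V[:,2]>60)&(V[:,2]<82)]
        print(n,k,'nut top pts',len(q),q.mean(0).round(1),'mid',((q.max(0)+q.min(0))/2).round(1),'d',np.hypot(*(q.mean(0)-p)[:2]).round(1))
        h=V[(np.hypot(V[:,0]-p[0]-98,V[:,1]-p[1])<75)&(abs(V[:,2]-32)<4)]
        r=cv2.minAreaRect(h[:,:2].astype(np.float32)); print('   housing top',len(h),r, h[:,2].mean().round(1))
E
```

```text
top L spot px [236.9 230.3] area 334 bbox [ 7  7 21 21] [467.  202.5   6. ] depthpt [467.1 204.    8.9]
top R spot px [404.3 216.1] area 58 bbox [ 6  6 21 20] [ 501.5 -192.2    6. ] depthpt [ 501.8 -191.5    6.2]
top post n 208 zmax 73.4 stem [489.6  13.9  70. ] foot mid [488.9  13.2   9.3] ext [39.2 40.1  9.3] dist 490.0
top post n 244 zmax 73.2 stem [391.4  24.2  69.7] foot mid [390.5  23.6   9.4] ext [41.3 41.5  9.1] dist 392.0
top ('top', 'L') nut top pts 88 [562.8 198.1  71.3] mid [564.  199.2  70.2] d 95.9
   housing top 961 ((564.3967895507812, 198.92523193359375), (78.50348663330078, 86.7356948852539), 88.26029205322266) 33.2
top ('top', 'R') nut top pts 84 [ 598.2 -215.    70.3] mid [ 598.4 -215.7   69.1] d 99.4
   housing top 959 ((599.6217651367188, -215.76055908203125), (78.02672576904297, 86.63846588134766), 81.87063598632812) 32.9Traceback (most recent call last):
  File "<stdin>", line 11, in <module>
ValueError: attempt to get argmax of an empty sequence
```

```bash
python3 - <<'E'
from h import *
import pickle
boxes={'top':dict(L=(220,213,36,36),R=(392,200,34,34)),'scene':dict(L=(232,174,34,27),R=(384,237,36,30))}
posts={'scene':[(302,188,30,36),(274,216,30,36)]}
S={}
for n in ['top','scene']:
    im=pickle.load(open(n+'0.pkl','rb')); W=cloud(im); g=im['frame'].astype(int)
    V=W.reshape(-1,3)
    for k,(x,y,w,h) in boxes[n].items():
        # black ring: dark pixels' component contour
        sub=im['frame'][y:y+h,x:x+w].min(-1)
        m=(sub<110).astype(np.uint8)
        nn,lab,st,c=cv2.connectedComponentsWithStats(m,connectivity=8); i=1+st[1:,4].argmax()
        pts=np.argwhere(lab==i)[:,::-1].astype(np.float32)+[x,y]
        e=cv2.fitEllipse(pts.astype(np.float32)); p=ray(im,*e[0],6)
        print(n,k,'ring',[np.round(t,1) for t in e[:2]],len(pts),p.round(1))
        q=V[(np.hypot(V[:,0]-p[0]-98,V[:,1]-p[1])<35)&(V[:,2]>62)&(V[:,2]<82)]
        print('  nut',len(q),q.mean(0).round(1),((q.max(0)+q.min(0))/2).round(1),'ext',np.ptp(q,0).round(1),'d',np.hypot(*(q.mean(0)-p)[:2]).round(1))
        h=V[(np.hypot(V[:,0]-p[0]-98,V[:,1]-p[1])<75)&(abs(V[:,2]-32)<4)]
        r=cv2.minAreaRect(h[:,:2].astype(np.float32)); print('   housing',r, h[:,2].mean().round(1))
    for (x,y,w,h) in posts.get(n,[]):
        sub=g[y:y+h,x:x+w]; m=(sub[...,2]-sub[...,0]>60); P=W[y:y+h,x:x+w][m]
        P=P[~np.isnan(P[:,0])]
        hi=P[P[:,2]>66]; lo=P[P[:,2]<14]
        print(n,'post',P[:,2].max().round(1),'stem',hi.mean(0).round(1),'foot',((lo.max(0)+lo.min(0))/2).round(1),np.ptp(lo,0).round(1))
im=pickle.load(open('top0.pkl','rb'))
c=cv2.resize(im['frame'][190:290,270:370],None,fx=6,fy=6,interpolation=cv2.INTER_CUBIC); cv2.imwrite('pics/posts.png',c)
E
```

```text
top L ring [array([237.1, 230.5]), array([23.3, 24.6])] 129 [466.3 202.    6. ]
  nut 86 [562.9 198.   71.5] [564.  198.4  70.9] ext [22.2 20.6 17.6] d 96.7
   housing ((564.3967895507812, 198.92523193359375), (78.50348663330078, 86.7356948852539), 88.26029205322266) 33.2
top R ring [array([408.4, 215.4]), array([22.9, 24.4])] 136 [ 503.3 -202.1    6. ]
  nut 82 [ 598.3 -215.1   70.5] [ 598.4 -215.7   70. ] ext [21.1 21.8 15.3] d 95.9
   housing ((599.6217651367188, -215.76055908203125), (78.02672576904297, 86.63846588134766), 81.87063598632812) 32.9Traceback (most recent call last):
  File "<stdin>", line 15, in <module>
cv2.error: OpenCV(4.12.0) /io/opencv/modules/imgproc/src/shapedescr.cpp:361: error: (-201:Incorrect size of input array) There should be at least 5 points to fit the ellipse in function 'fitEllipseNoDirect'
```

```bash
python3 - <<'E'
from h import *
import pickle
im=pickle.load(open('top0.pkl','rb'))
c=cv2.resize(im['frame'][190:290,270:370],None,fx=6,fy=6,interpolation=cv2.INTER_CUBIC); cv2.imwrite('pics/posts.png',c)
n='scene'; im=pickle.load(open(n+'0.pkl','rb')); W=cloud(im); V=W.reshape(-1,3)
for k,s,nu in [('L',(466.3,202,6),(563.5,198.5)),('R',(503.3,-202.1,6),(598.7,-215.5))]:
    u,v=proj(im,s); x,y=int(u)-22,int(v)-18; sub=im['frame'][y:y+36,x:x+44].min(-1)
    t,m=cv2.threshold(sub,0,1,cv2.THRESH_OTSU)
    m=(sub>200).astype(np.uint8) if False else (sub>(sub[14:22,18:26].mean()-12)).astype(np.uint8)
    nn,lab,st,c=cv2.connectedComponentsWithStats(m,connectivity=4); i=lab[18,22]
    print(k,'proj',round(u,1),round(v,1),'white centroid',(c[i]+[x,y]).round(1),st[i],ray(im,*(c[i]+[x,y]),6).round(1))
    q=V[(np.hypot(V[:,0]-nu[0],V[:,1]-nu[1])<30)&(V[:,2]>68)&(V[:,2]<82)]
    print(len(q),q.mean(0).round(1),((q.max(0)+q.min(0))/2).round(1),np.ptp(q,0).round(1))
    h=V[(np.hypot(V[:,0]-nu[0],V[:,1]-nu[1])<65)&(abs(V[:,2]-32)<4)]
    print(cv2.minAreaRect(h[:,:2].astype(np.float32)),h[:,2].mean())
for p in [(489,13.5),(391,24)]:
    q=V[(np.hypot(V[:,0]-p[0],V[:,1]-p[1])<30)&(V[:,2]>67)]; print('post',len(q),q.mean(0).round(1))
E
```

```text
L proj 248.5 186.2 white centroid [248.2 186.3] [ 13  12  19  14 206] [465.6 202.4   6. ]
40 [560.8 196.6  70.9] [561.5 198.8  71.5] [22.7 19.7  6.9]
((563.1504516601562, 197.95962524414062), (80.46681213378906, 87.77367401123047), 89.52438354492188) 31.969617943044952
R proj 400.9 250.5 white centroid [400.7 250.6] [ 12  10  22  18 312] [ 502.9 -201.8    6. ]
62 [ 597.2 -216.8   71.1] [ 598.6 -216.1   71.9] [21.6 21.8  7.5]
((599.758544921875, -216.620849609375), (78.08786010742188, 89.16547393798828), 81.39469146728516) 32.004050680483495
post 30 [488.6  12.3  69.2]
post 36 [389.8  22.4  69.3]
```

View pics/posts.png

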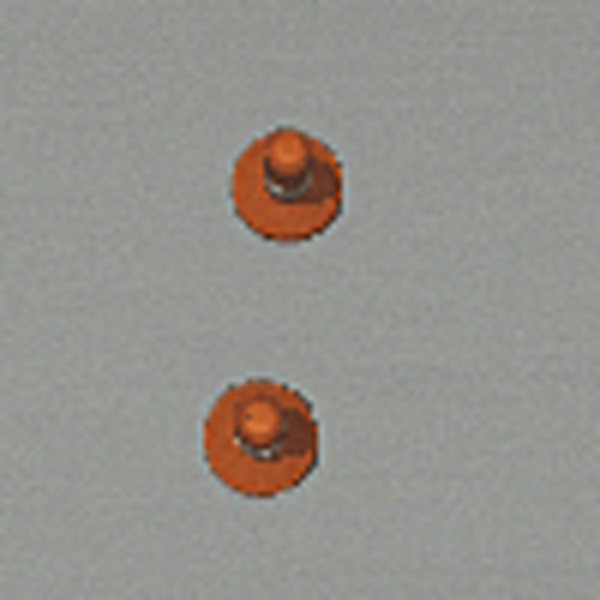

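The farther post is the one at top (318,220): world (489,13), 490 mm from the base, against 392 mm for the one at (313,262). I start with the left nut.

```bash
cat >> h.py <<'E'
from scipy.spatial.transform import Rotation as Ro
def rv(psi): # tool down, jaws along Rz(psi)*y
    return (Ro.from_euler('z',psi)*Ro.from_euler('x',np.pi)).as_rotvec()
def st(msg=''):
    s=robot.read_state(); print(msg,'t',round(s['clock'],2),'tcp',s['tool_pos'].round(1),'F',s['force'].round(1),'M',s['wrist_torque'].round(3),'w',round(s['gripper_width'],1),'j6',s['joints'][5].round(3)); return s
E
python3 - <<'E'
from h import *
for nm,p in dict(L=(563.5,198.5,62),R=(599.3,-216,62),post=(489,13.2,45),sL=(466,202.2,51),sR=(503,-202,51)).items():
    for d in (-30,-15,0,15,30,150,165,180,195,210):
        q=robot.ik(p,rv(np.radians(d))); print(nm,d,None if q is None else np.round(q,2))
E
```

```text
L -30 [ 0.26  0.67  1.65 -0.    0.82  2.36]
L -15 [ 0.26  0.67  1.65 -0.    0.82  2.09]
L 0 [ 0.26  0.67  1.65 -0.    0.82  1.83]
L 15 [ 0.26  0.67  1.65 -0.    0.82  1.57]
L 30 [ 0.26  0.67  1.65 -0.    0.82  1.31]
L 150 [ 0.26  0.67  1.65 -0.    0.82 -0.79]
L 165 [ 0.26  0.67  1.65  0.    0.82 -1.05]
L 180 [ 0.26  0.67  1.65  0.    0.82 -1.31]
L 195 [ 0.26  0.67  1.65  0.    0.82 -1.57]
L 210 [ 0.26  0.67  1.65  0.    0.82 -1.83]
R -30 [-0.42  0.73  1.54 -0.    0.88  1.68]
R -15 [-0.42  0.73  1.54 -0.    0.88  1.41]
R 0 [-0.42  0.73  1.54 -0.    0.88  1.15]
R 15 [-0.42  0.73  1.54 -0.    0.88  0.89]
R 30 [-0.42  0.73  1.54 -0.    0.88  0.63]
R 150 [-0.42  0.73  1.54  0.    0.88 -1.47]
R 165 [-0.42  0.73  1.54  0.    0.88 -1.73]
R 180 [-0.42  0.73  1.54  0.    0.88 -1.99]
R 195 [-0.42  0.73  1.54 -0.    0.88 -2.25]
R 210 [-0.42  0.73  1.54 -0.    0.88 -2.51]
post -30 [-0.07  0.57  1.94 -0.    0.63  2.03]
post -15 [-0.07  0.57  1.94 -0.    0.63  1.76]
post 0 [-0.07  0.57  1.94 -0.    0.63  1.5 ]
post 15 [-0.07  0.57  1.94 -0.    0.63  1.24]
post 30 [-0.07  0.57  1.94 -0.    0.63  0.9
[... 429 characters left out ...]
0.58  1.89 -0.    0.67  1.36]
sL 150 [ 0.32  0.58  1.89 -0.    0.67 -0.73]
sL 165 [ 0.32  0.58  1.89 -0.    0.67 -0.99]
sL 180 [ 0.32  0.58  1.89 -0.    0.67 -1.25]
sL 195 [ 0.32  0.58  1.89  0.    0.67 -1.51]
sL 210 [ 0.32  0.58  1.89  0.    0.67 -1.78]
sR -30 [-0.47  0.62  1.8  -0.    0.72  1.63]
sR -15 [-0.47  0.62  1.8  -0.    0.72  1.36]
sR 0 [-0.47  0.62  1.8  -0.    0.72  1.1 ]
sR 15 [-0.47  0.62  1.8  -0.    0.72  0.84]
sR 30 [-0.47  0.62  1.8  -0.    0.72  0.58]
sR 150 [-0.47  0.62  1.8   0.    0.72 -1.51]
sR 165 [-0.47  0.62  1.8   0.    0.72 -1.78]
sR 180 [-0.47  0.62  1.8   0.    0.72 -2.04]
sR 195 [-0.47  0.62  1.8  -0.    0.72 -2.3 ]
sR 210 [-0.47  0.62  1.8  -0.    0.72 -2.56]
```

```bash
python3 - <<'E'
from h import *
p=np.array([563.5,198.5,62]); r=rv(np.radians(160))
robot.move_to(p+[0,0,70],r); robot.gripper_to(50); st('above')
robot.move_l(p,speed=150); st('down')
robot.gripper_to(10,20); st('closed 20')
E
```

```text
above t 2.85 tcp [563.5 198.6 132. ] F [-0.1 -0.5  0.7] M [ 0.03   0.033 -0.048] w 49.8 j6 -0.961
down t 3.47 tcp [563.9 198.6  62.6] F [ 0.9 -0.6 -0.2] M [ 0.011 -0.033  0.012] w 50.1 j6 -0.961
closed 20 t 3.83 tcp [564.  198.5  63.1] F [-1.7 -1.9  6.1] M [-0.31   0.226  0.005] w 22.6 j6 -0.961
```

```bash
python3 - <<'E'
from h import *
robot.gripper_to(10,70); s=st('sq70')
q=np.array(s['joints']); 
for i in range(3):
    q[5]-=0.53/3; robot.goto_joints(q); st(i)
im=robot.get_image('scene'); cv2.imwrite('pics/tw1.png',cv2.resize(im['frame'][120:220,210:330],None,fx=5,fy=5))
E
```

```text
sq70 t 4.04 tcp [564.1 198.5  63.4] F [-3.  -2.7  8. ] M [-0.342  0.33   0.046] w 20.9 j6 -0.961
0 t 4.33 tcp [564.  198.5  63.5] F [-0.8 -0.7 -1.7] M [-0.069  0.064 -0.139] w 20.7 j6 -1.133
1 t 4.62 tcp [564.  198.5  63.5] F [-0.1 -1.5 -0.2] M [-0.104  0.135 -0.266] w 20.7 j6 -1.307
2 t 4.92 tcp [564.  198.5  63.5] F [-0.2 -1.5 -0.9] M [-0.162  0.236 -0.429] w 20.7 j6 -1.483
```

View pics/tw1.png

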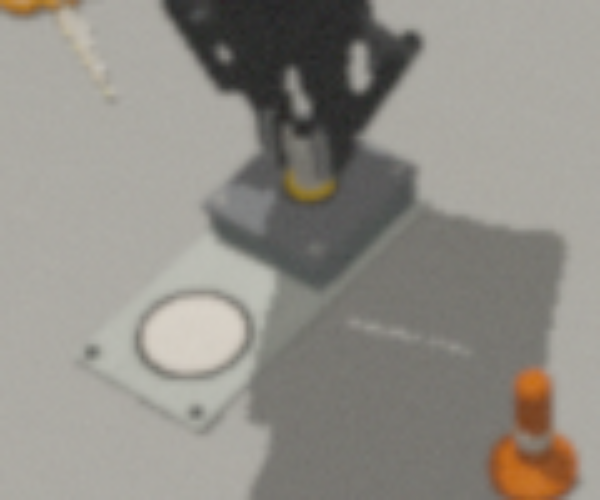

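The torque rises linearly, by 0.475 N m over 0.52 rad, which is about 0.9 N m/rad. That makes the left nut sound. I let go, confirm it springs back, then try the right nut.

```bash
python3 - <<'E'
from h import *
robot.gripper_to(50); st('rel')
robot.move_l([563.5,198.5,135],speed=180)
p=np.array([599.3,-216,62]); r=rv(np.radians(160))
robot.move_to(p+[0,0,73],r)
im=robot.get_image('top'); cv2.imwrite('pics/rel1.png',cv2.resize(im['frame'][140:260,200:440],None,fx=3.3,fy=3.3,interpolation=cv2.INTER_CUBIC))
im=robot.get_image('scene'); cv2.imwrite('pics/rel1s.png',cv2.resize(im['frame'][120:220,210:330],None,fx=5,fy=5))
robot.move_l(p,speed=150); st('down')
robot.gripper_to(10,20); st('closed 20')
E
```

```text
rel t 5.36 tcp [564.2 198.6  63.5] F [-0.3 -0.5  0.6] M [ 0.07  -0.002 -0.044] w 50.1 j6 -1.49
down t 8.18 tcp [ 599.8 -216.    62.7] F [-0.  -0.3  0.9] M [ 0.031 -0.026  0.038] w 49.7 j6 -1.641
closed 20 t 8.53 tcp [ 599.8 -216.8   63.3] F [-2.2 -4.   6.7] M [-0.517  0.467 -0.033] w 22.4 j6 -1.641
```

View pics/rel1.png

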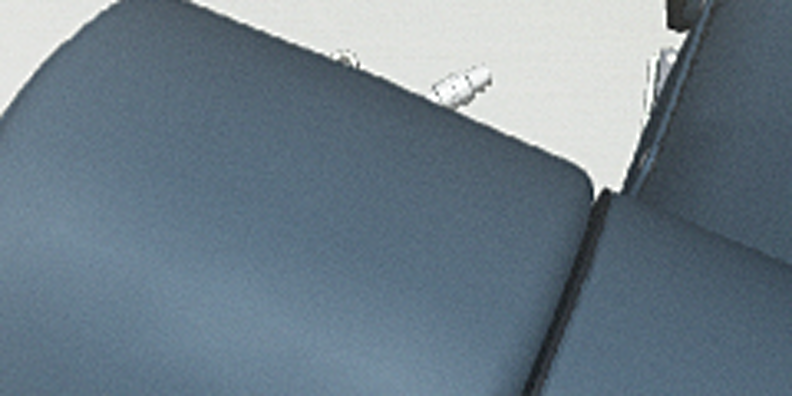

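View pics/rel1s.png

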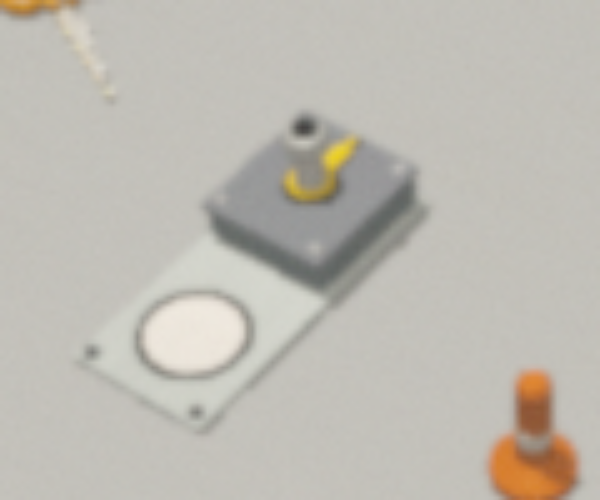

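The left nut is back at its start: its pointer again runs along the plate, with the tip at crop (350,145). The arm hides it in the top view. Now I twist the right nut.

```bash
python3 - <<'E'
from h import *
robot.gripper_to(10,50); s=st('sq50')
q=np.array(s['joints']); 
for i in range(3):
    q[5]-=0.54/3; robot.goto_joints(q); st(i)
robot.gripper_to(50); s=st('rel')
robot.move_l([*s['tool_pos'][:2],140],speed=180)
psi=np.radians(178)
robot.move_to([489,13.2,140],rv(psi)); st('above post')
for n in('scene','top'):
    im=robot.get_image(n); cv2.imwrite(f'pics/rel2{n}.png',im['frame'])
    c=im['frame'][180:290,360:470] if n=='scene' else im['frame'][140:250,370:450]
    cv2.imwrite(f'pics/rel2{n}z.png',cv2.resize(c,None,fx=5,fy=5,interpolation=cv2.INTER_CUBIC))
E
```

```text
sq50 t 8.75 tcp [ 599.7 -216.8   63.4] F [-3.5 -3.4  9.4] M [-0.484  0.548  0.041] w 21.5 j6 -1.641
0 t 9.04 tcp [ 599.7 -216.8   63.6] F [-0.9 -2.1 -1.1] M [-0.232  0.159  0.071] w 21.3 j6 -1.817
1 t 9.33 tcp [ 599.7 -216.8   63.6] F [-2.4 -1.8  0.5] M [-0.229  0.28   0.049] w 21.4 j6 -1.994
2 t 9.62 tcp [ 599.7 -216.8   63.5] F [-1.8 -2.8  1.3] M [-0.355  0.4    0.052] w 21.2 j6 -2.173
rel t 10.01 tcp [ 599.9 -216.7   63.5] F [ 0.3 -0.3  0.1] M [ 0.041  0.024 -0.064] w 49.8 j6 -2.179
above post t 11.58 tcp [489.6  12.6 139.7] F [ 0.5 -0.7 -0.1] M [-0.022 -0.023  0.07 ] w 49.9 j6 -1.605
```

View pics/rel2scenez.png

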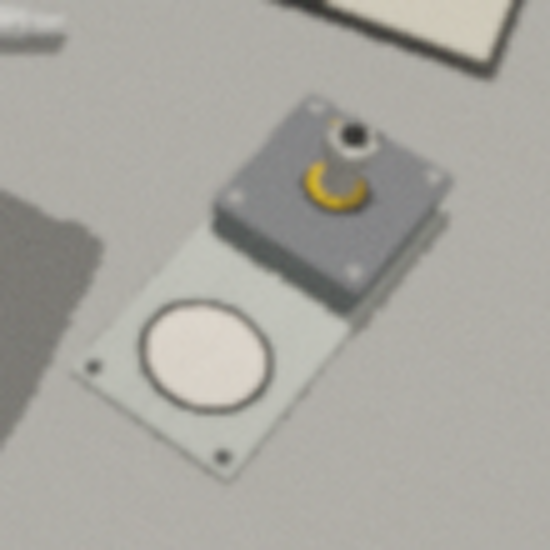

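View pics/rel2topz.png

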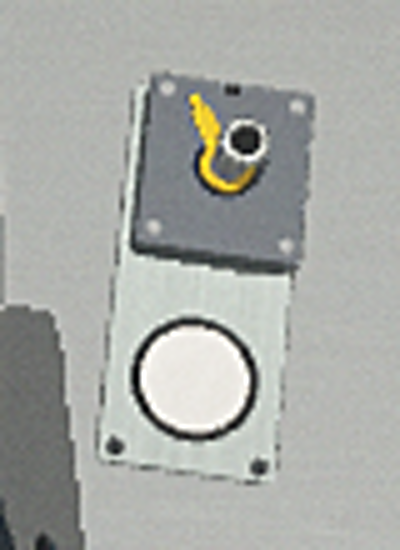

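The right nut stays turned: in the crop its pointer is at (195,97) from pivot (225,170), about 28° anticlockwise of the black mark, and the torque stayed near zero. So the loose unit is the right one. Next I pick the far post.

```bash
python3 - <<'E'
from h import *
psi=np.radians(172)
robot.move_to([488.9,13,100],rv(psi))
robot.move_l([488.9,13,45],speed=100); st('down')
robot.gripper_to(5,30); s=st('grip'); zg=s['tool_pos'][2]
robot.move_l([488.9,13,zg+70],speed=150); st('lift')
robot.move_to([503.1,-202,zg+70],rv(psi)); s=st('over')
open('zg','w').write(str(zg))
im=robot.get_image('scene'); im['pose']=np.array(im['pose']); W=cloud(im).reshape(-1,3)
cv2.imwrite('pics/carry.png',cv2.resize(im['frame'][150:290,330:480],None,fx=4,fy=4))
c=im['frame'].reshape(-1,3).astype(int); m=(c[:,2]-c[:,0]>60)&(np.hypot(W[:,0]-503,W[:,1]+202)<40)
P=W[m]; lo=P[P[:,2]<85]; print(len(P),P.min(0).round(1),P.max(0).round(1),'foot mid',((lo.max(0)+lo.min(0))/2).round(1),np.ptp(lo,0).round(1))
E
```

```text
down t 12.67 tcp [489.4  13.   45.6] F [0.2 0.3 1.5] M [ 0.045 -0.012 -0.017] w 50.5 j6 -1.5
grip t 13.05 tcp [489.2  12.9  45.6] F [-0.9 -1.1  6.1] M [-0.095  0.198  0.01 ] w 17.3 j6 -1.5
lift t 13.68 tcp [488.5  13.  115.1] F [ 0.2  0.5 -2.3] M [ 0.031 -0.024  0.051] w 17.1 j6 -1.5
over t 14.54 tcp [ 502.8 -200.9  115. ] F [0.9 0.9 0.2] M [-0.014  0.033 -0.006] w 17.2 j6 -1.898
314 [ 480.6 -221.1   71.6] [ 512.6 -180.5  163.8] foot mid [ 496.6 -200.8   78.3] [32.  40.6 13.3]
```

View pics/carry.png

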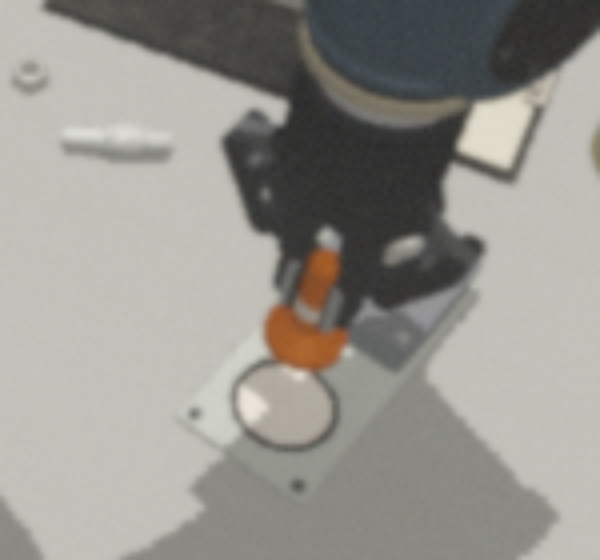

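```bash
python3 - <<'E'
from h import *
zg=float(open('zg').read())
robot.move_l([503.1,-202,zg+10],speed=120); st('near')
z=zg+7
while z>zg+3:
    robot.move_l([503.1,-202,z],speed=20); s=st('dn')
    if s['force'][2]>3: break
    z-=0.7
robot.gripper_to(19); robot.sleep(0.2); robot.gripper_to(50); st('open')
robot.move_l([503.1,-202,160],speed=180)
robot.move_to([350,150,250],rv(np.radians(172))); st('away')
for n in('scene','top'):
    im=robot.get_image(n); im['pose']=np.array(im['pose']); W=cloud(im).reshape(-1,3)
    cv2.imwrite(f'pics/fin{n}.png',im['frame'])
    c=im['frame'][180:290,360:470] if n=='scene' else im['frame'][140:250,370:450]
    cv2.imwrite(f'pics/fin{n}z.png',cv2.resize(c,None,fx=5,fy=5,interpolation=cv2.INTER_CUBIC))
    c=im['frame'].reshape(-1,3).astype(int); m=(c[:,2]-c[:,0]>60)&(np.hypot(W[:,0]-503,W[:,1]+202)<40)
    P=W[m]; lo=P[P[:,2]<20]; hi=P[P[:,2]>73]; print(n,'foot mid',((lo.max(0)+lo.min(0))/2).round(1),np.ptp(lo,0).round(1),'top',hi.mean(0).round(1),P[:,2].max())
E
```

```text
near t 15.24 tcp [ 503.5 -201.8   56. ] F [-0.2 -0.6 -0.4] M [-0.02  -0.044  0.05 ] w 17.1 j6 -1.899
dn t 15.54 tcp [ 503.3 -202.1   53. ] F [-0.  -0.1 -0.4] M [-0.051 -0.001 -0.017] w 17.4 j6 -1.899
dn t 15.79 tcp [ 503.1 -202.    52. ] F [-0.5 -0.5 -1.5] M [-0.057 -0.002  0.024] w 17.0 j6 -1.899
dn t 16.04 tcp [ 503.2 -202.1   51.6] F [-1.5  0.1  4.8] M [ 0.098  0.289 -0.   ] w 17.5 j6 -1.899
open t 16.86 tcp [ 503.1 -202.    51.2] F [0.2 0.4 0.3] M [0.005 0.007 0.025] w 50.2 j6 -1.899
away t 19.08 tcp [350.5 149.6 249.8] F [-0.3 -0.4  0.7] M [-0.029 -0.    -0.04 ] w 50.3 j6 -1.149
scene foot mid [ 501.3 -200.8   11.7] [38.8 43.5 16.4] top [ 501.8 -201.7   75.3] 78.28664647584662
top foot mid [ 503.7 -202.3   13.3] [42.1 44.2 13.4] top [ 503.5 -200.5   75.8] 79.49497652127889
```

View pics/finscenez.png

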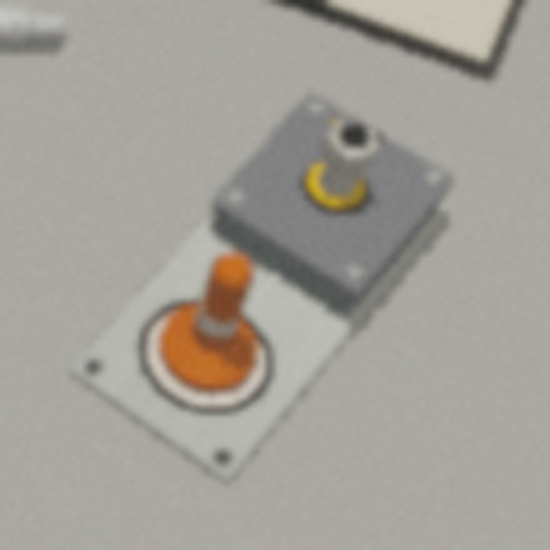

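View pics/fintopz.png

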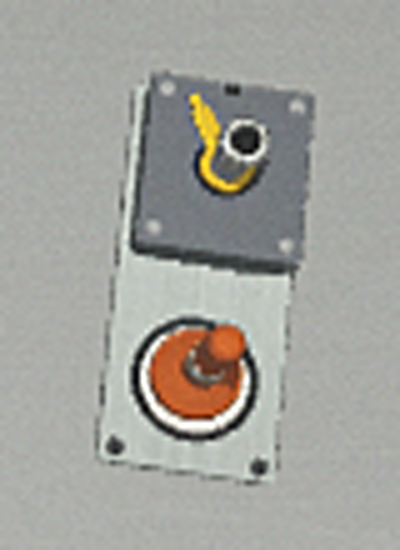

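View pics/fintop.png

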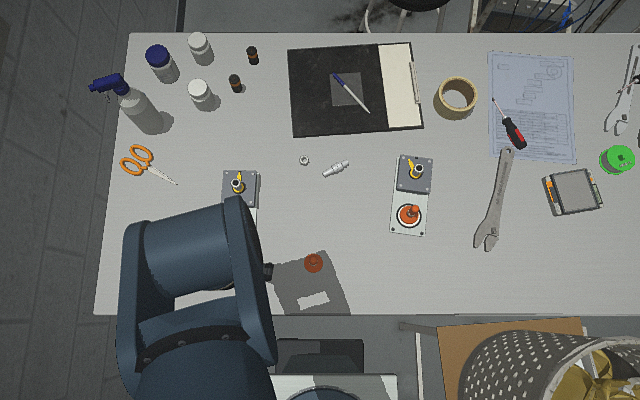

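The post stands upright within the ring, about 1 mm off by the foot fit. The right pointer is still turned and the left pointer is at its start angle. The robot is clear, so I hand in.

```bash
python3 -c "
from h import *
robot.hand_in(); st()"
```

```text
the job is handed in; nothing more can be done
the job is handed in; nothing more can be done
```

The loose nut was on the right-hand unit (world y ≈ -216). The marker post now stands on that unit's white spot, and the job is handed in at about 19 s on the robot clock, of 54 s allowed.

- **Left nut, tried first:** it pushed back with about 0.47 N m at 0.52 rad. When I let go, its pointer was back along the plate, so it is sound.
- **Right nut, tried second:** it showed almost no resisting torque. It stayed about 28° anticlockwise when released, measured against the black mark, and I left it so.
- **Marker post:** I took the farther of the two, 490 mm from the base against 392 mm. The top camera puts its foot at (503.7, -202.3) for a spot at (503.1, -202.0). The scene camera reads about 2 mm different, at (501.3, -200.8), which is within the calibration error. The post's top lies within about 2 mm of its foot in both views, so it stands upright.

In the top picture after the left nut was released, the arm hid that unit, so I judged the spring-back from the scene picture. The last top picture showed its pointer still at its start angle. After handing in I could take no further reading.

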